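# Load a touch-up tin into the bench shaker and latch its gate

### The job

The touch-up tin lying on its side is next for the tin shaker. Stand it up on the bench, lid up, and let go; then take it again from above, lower it into the pocket of the shaker, and push the gate shut until its latch snaps in. Do not drop the tin, and leave the other things on the bench as they are.

Things in the scene. Friction and masses are not known exactly. Their poses are not given: they have to be found in the camera images.
- tin_mid (a point): The tin: a small round paint tin with a printed wrap and a bare metal lid, 62 mm in diameter, 74 mm long, the only tin lying on its side; it can roll. This point is its centre (37 mm from either end, 31 mm above the bench while it lies). Its z axis runs from bottom to lid; at the start z is level and the lid points ahead and to the left of the robot, 0.75 to 1.25 rad left of straight ahead (+x).
- tin: The same tin; origin at the centre of its bottom, axes as for tin_mid. It weighs 0.13 to 0.25 kg. Set on its bottom rim and leaning less than about 35 degrees from upright, it rocks upright by itself when let go.
- shaker: Grey bench tin shaker, fixed to the bench. Plinth 244 (x) by 190 (y) mm, top at z = 50 mm; motor housing at its back, 110 mm high, from x = +85 to +165 mm, with a dial (top at 121 mm). Origin on the bench under the centre of the tin pocket, x pointing from the open front of the pocket to the motor at the back, y to the left, z up. At the front left stands the hinge post of the gate, at the front right the strike post; they and the gate end 147 mm above the bench.
- pocket (a point): Centre of the floor of the tin pocket, 56 mm above the bench, axes as shaker. The pocket is 70 mm wide and 35 mm from this centre to its back wall, open in front and on top; its walls with flared lips end about 29 mm above the floor, so that the tin (74 mm) stands 45 mm proud of them. Beside the tin the space above the lips is free to left and right (x from -30 to +85 mm) for fingers reaching down from above. The lips centre a tin that is up to about 5 mm off.
- gate (a joint): Angle of the gate about its upright hinge (rad): 0 shut, grows as it swings out towards the robot and to the left, up to 2.0; at the start 1.15 to 1.75. It stays where it is left. Shut, the gate closes the front of the pocket, and a flange along its top reaches 38 mm inwards over the lid of the tin, 3 mm clear of it: the tin goes in first. The latch meets its strike at about 0.13 rad; pushing past it takes some 5 to 10 N at the latch case.
- gate_hinge (a point): Point on the upright hinge axis of the gate, 100 mm above the bench; fixed to the shaker, axes as shaker, at (-45, +58) mm from its origin. At gate angle t the gate runs from here in the shaker direction (-sin t, -cos t), 108 mm long; its outer face looks to (-cos t, sin t).
- gate_push (a point): Centre of the outer face of the black latch case on the gate, the place to push: 80 mm from the hinge axis, 18 mm outside the gate's mid-plane, 100 mm above the bench. The case is 50 mm long (58 to 108 mm from the hinge axis) and 34 mm high, the gate's top edge at 141 mm. It is carried by the gate; its x axis points into the face, along the push.
- bolt (a joint): How far the sprung latch bolt is pushed back into its case (m): 0 fully out, up to 0.010. Its bevel rides over the strike pin, which presses it in by about 6.5 mm, and it springs out to 0 behind the pin when the gate is within about 0.015 rad of shut.
- tape_roll: Bystander: roll of cream masking tape lying flat, 104 mm across, 24 mm high. Origin at the centre of its underside.
- stir_stick: Bystander: flat wooden stirring stick 290x27x4 mm lying on the bench. Origin at the centre of its underside.
- filling_knife: Bystander: filling knife with a pale handle, 64x160x13 mm, lying flat. Origin at the centre of its underside.
- lidded_cup: Bystander: lidded spray-gun cup with a cone-shaped dark lid, 100 mm across, 165 mm tall, standing. Origin at the centre of its underside.
- squeezy: Bystander: white squeeze bottle with a pointed cap, 60 mm across, 152 mm tall, standing. Origin at the centre of its underside.
- air_cap: Bystander: small metal air cap of a spray gun with two horns, 31 mm across, 24 mm high. Origin at the centre of its underside.
Things that resemble listed ones, but are neither listed nor needed, are in the scene too. What is shaped like the tin but blue is not meant.

How it is judged (in metres and radians):
On the way, in this order (a step that is already met when the one before it is completed fails the run):
1. the tin stands upright on the bench, lid up, let go (angle between tin_mid's own z axis and vertical below 0.1 rad and height (world z) of tin_mid between 0.03 and 0.045 m and contact force between tin and the fingers below 0.2 N and linear speed of tin below 0.03 m/s), for 0.2 s.
2. the tin stands on the floor of the pocket, upright and let go (horizontal distance between tin_mid and pocket below 0.012 m and z of tin_mid in the frame of pocket between 0.033 and 0.042 m and angle between tin_mid's own z axis and vertical below 0.1 rad and contact force between tin and the fingers below 0.2 N), for 0.2 s.
At the end, for the whole second after the job is handed in: The gate is shut (within 0.03 rad) with the latch bolt sprung out behind its strike (within 2 mm of fully out); the tin stands at rest on the pocket floor, lid up (within 0.1 rad), its axis within 12 mm of the pocket's centre (value of joint gate below 0.03 rad and value of joint bolt below 0.002 m and linear speed of tin below 0.03 m/s and horizontal distance between tin_mid and pocket below 0.012 m and z of tin_mid in the frame of pocket between 0.033 and 0.042 m and angle between tin_mid's own z axis and vertical below 0.1 rad); the robot touches nothing.
It fails at once if the tin is dropped (falls free faster than 0.7 m/s) (linear speed of tin above 0.7 m/s and contact force between tin and the fingers below 0.2 N).
It fails at once if a bystander is moved more than 30 mm (distance of any of tape_roll, stir_stick, filling_knife, lidded_cup, squeezy, air_cap from where it was at the start of the episode above 0.03 m).
It also fails if it takes over 72 s, if anything falls off the work surface, if the arm or the gripper's body presses on something with over 40 N, if the wrist force passes 120 N, or if a joint passes its speed limit or range.

### The arm

A 6-joint arm with a two-finger parallel gripper is mounted at the origin on a cart in front of the work surface, level with it; the furniture and walls round the work are solid. World frame = base frame: x ahead of the robot, y to its left, z up, the work surface at z = 0. Lengths are in m, angles in degrees, forces in N, time in s.
With the tool pointing down it reaches from about 0.3 to 0.75 m from the base axis. Payload 8.5 kg.
Tool frame: the origin (TCP) lies on the centre line of the jaws, within the pads' length; the fingertips stand 19 mm ahead of it and the grasp point (between the pads) is the TCP (env.tcp_to_tips is the z of the fingertips in the tool frame, in m); z points along the fingers, y is the line along which they close (so a half turn about z gives the same grasp; the last joint's range is limited). The gripper opens to 85 mm and grips with 20 to 120 N. Pads are 22 mm wide; open, the fingers measure 114 mm over their backs; the gripper's body (76 mm by 85 mm) begins 54 mm behind the grasp point. The pads swing forward as they close: fully open they stand 13 mm farther back than shut.
Start: joints at [64.899, 21.807, 74.336, -0, 83.858, -12.336], TCP at [0.122, 0.536, 0.25] pointing down, gripper open.
Joint ranges: [-178.18, 178.18], [-50.72, 133.34], [12.68, 142.11], [-81.47, 261.47], [9.98, 163.14], [-165.26, 165.26]. Speed limits (degrees/s): [136.94, 136.94, 180, 180, 180, 180].

### API

Orientations are given as a 3x3 rotation matrix whose columns are the frame's x, y, z axes.
In Python, from rig import env gives the robot as it stands.
- The arm moves only by the tool servo_tool, never from a script. Its argument "steps" is a list of rows, each an object of numbers: "tx", "ty", "tz": the shift along the world's x, y, z in cm; "yaw": the turn about the world's z in degrees; "claw": the finger opening in cm, from 0 to 8.54. In form: [{"tx": .., "ty": .., "tz": .., "yaw": .., "claw": ..}, ...]. A call has 1 to 20 rows; each row shifts and turns the commanded pose from where the row before left it; what a row does not reach is not made up. A row lasts 1/10 s, in which the tool goes at most 50 mm and 8.59 degrees, less where a joint would pass 70% of its speed; a pose out of reach is approached as far as the arm can. A call with a gripper value outside its range is refused whole. The fingers move at their own pace and stop on an object; "newtons" is the grip in N (left out, the last holds). Time passes only in rows, so rows that do not move let the fingers close. It gives the time, the measured TCP pose, the force, the opening and the grip force at its end, in the units of the state.
- env.observe(): the state, without advancing time (a new reading comes with each control period).
- env.get_image(name): name is "scene" or "top" or "wrist"; returns (picture, depth): 384x512x3 uint8, red, green, blue; 384x512 float32, m along the optical axis (not along the pixel's ray), 0 where there is no reading.
- env.camera_model(name): a dict with "fovy" (degrees; the focal length in pixels is half the picture's height over the tangent of half this angle, whatever the lens; pixels are square), "cx", "cy" (the principal point, pixels), "T" (4x4, takes a point from camera to world coordinates). Camera axes: x right, y down, z forward; pixel columns grow to the right and rows downward; lengths in m; the calibration is good to about 2 mm. A picture is of the moment at which its call begins: read the wrist's pose just before it. camera_model takes no time and is no camera call; for the wrist camera it gives the pose at the moment of the call.
- env.close_job(): hands the job in; it is judged then, once.
The state is a dict: "time_s": time; "q": joint angles; "qvel": joint speeds; "joint_efforts": joint torques, N m; "position": TCP position; "tool_rot": TCP orientation; "ft_force": force on the tool from outside, world axes, zero at the start; "wrist_torque": the same for the moment, N m; "grip_width": finger opening in m; "gripper_force": force on a finger pad.
Only numpy, scipy, OpenCV 4.12 (cv2) and the standard library are available. Lean on these libraries where they do the work, as an engineer would, in place of code of your own. Each camera call takes 0.05 s, during which the arm holds its last target. There are 200 camera calls.

## Working session

There is one attempt and no reset: what is moved stays moved. The work goes in short steps, Python scripts to look and compute and a tool call to move; the robot and the scene stay as the last step left them, time stands still between calls to the robot, and variables do not carry over. Pictures are saved under pics/ and viewed, at most 10 in all, crops included, and the job is handed in when it is done.

Besides the shell and the picture viewer there is one more tool, called after "Call:" as a command line: name --argument value ..., lists and objects as JSON in quotes. servo_tool: Moves the arm, as the interface text tells. Its arguments: {"type":"object","properties":{"steps":{"type":"array"},"newtons":{"type":"number"}},"required":["steps"]}

```bash
mkdir -p pics; ls; cat > h.py <<'E'
import numpy as np, cv2
from rig import env
def grab(n):
    m=env.camera_model(n); im,d=env.get_image(n); return im,d,m
def K(m): return 192/np.tan(np.radians(m['fovy']/2))
def pts(d,m):
    f=K(m); v,u=np.mgrid[0:d.shape[0],0:d.shape[1]]
    P=np.stack([(u-m['cx'])/f*d,(v-m['cy'])/f*d,d],-1)
    T=np.array(m['T']); return P@T[:3,:3].T+T[:3,3]
def proj(p,m):
    T=np.array(m['T']); c=T[:3,:3].T@(np.array(p)-T[:3,3]); f=K(m); return c[0]/c[2]*f+m['cx'],c[1]/c[2]*f+m['cy']
E
python3 - <<'E'
from h import *
for n in ['top','scene']:
    im,d,m=grab(n); np.savez(''+n,im=im,d=d)
    cv2.imwrite(f'pics/{n}0.png',cv2.resize(im[:,:,::-1],(800,600)))
    print(n,m['fovy'],m['cx'],m['cy'],np.round(m['T'],3).tolist(),(d>0).mean())
s=env.observe();print(s['time_s'],np.round(s['tool_rot'],2).tolist())
E
```

```text
pics
top 56.638396669649744 261.6897395887163 192.78719408566292 [[0.052, -0.979, 0.199, 0.379], [-0.999, -0.051, 0.011, 0.002], [-0.001, -0.2, -0.98, 1.117], [0.0, 0.0, 0.0, 1.0]] 0.9958546956380209
scene 57.98099942648657 253.00544814101778 189.54487907141822 [[0.631, -0.382, 0.676, -0.075], [-0.776, -0.302, 0.553, -0.537], [-0.007, -0.873, -0.487, 0.578], [0.0, 0.0, 0.0, 1.0]] 0.996063232421875
0.1 [[-0.98, 0.22, -0.0], [0.22, 0.98, -0.0], [0.0, -0.0, -1.0]]
```

View pics/top0.png

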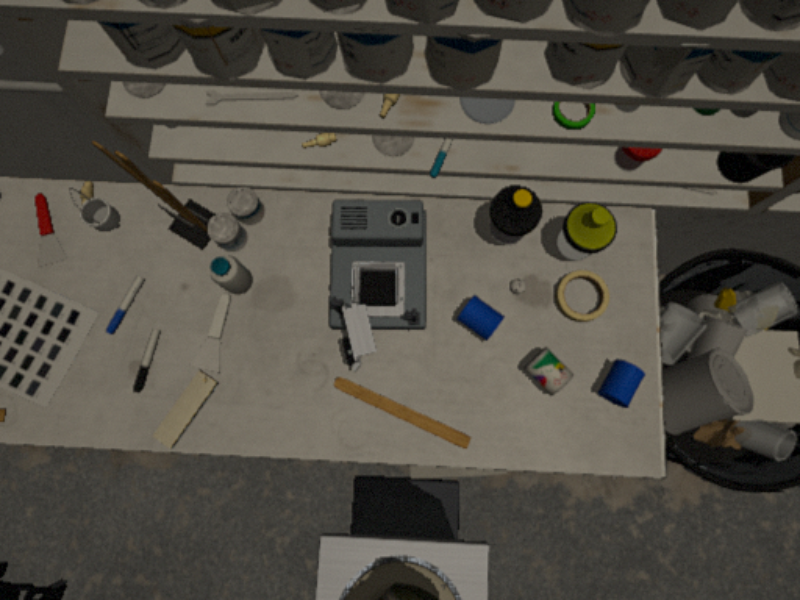

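View pics/scene0.png

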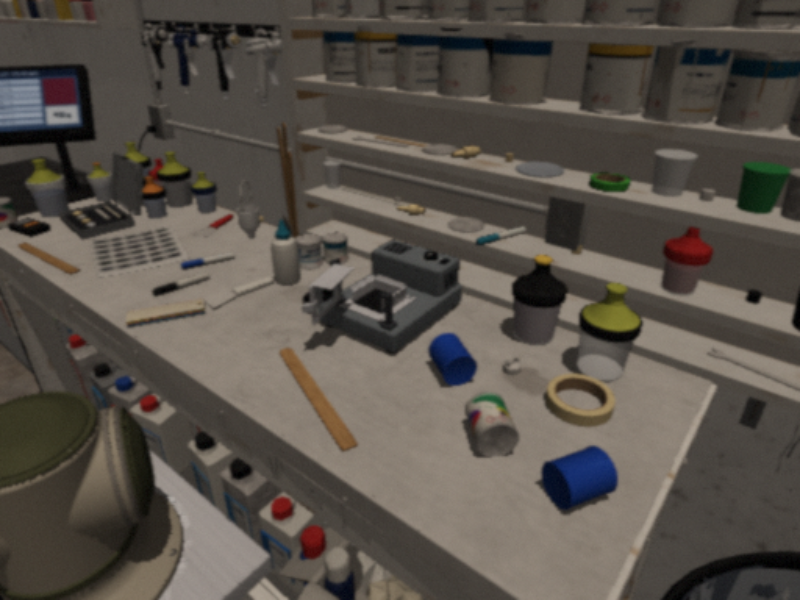

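In the top picture (800x600), the tin-shaped candidates are blue tins at (480,317) and (622,382), standing pots at (242,203), (223,228) and (228,270), and the printed tin on its side at (548,370). I choose the printed one; its bottom faces the scene camera at (495,440). The shaker is at (380,270), with its gate open at (357,330).

```bash
python3 - <<'E'
from h import *
z=np.load('top.npz');m=env.camera_model('top');P=pts(z['d'],m);im=z['im']
z2=np.load('scene.npz');m2=env.camera_model('scene');P2=pts(z2['d'],m2)
def comp(mask,uv):
    n,l=cv2.connectedComponents(mask.astype(np.uint8)); return l==l[uv[1],uv[0]]
b=P[300:302,200:300,2]; print('bench z',np.median(P[260:280,300:330,2]))
M=comp(P[:,:,2]>.012,(351,237)); p=P[M]; print('tin n',len(p),p[:,2].max())
r=cv2.minAreaRect((p[:,:2]*1000).astype(np.float32)); print('rect',r)
u=p[p[:,2]>.052]; c=u.mean(0); w=np.linalg.svd((u-c)[:,:2],full_matrices=False)[2][0]; print('ridge',len(u),c,np.degrees(np.arctan2(w[1],w[0])))
# colour along axis scene
M2=comp((P2[:,:,2]>.012),(315,268)); p2=P2[M2]; print('scene tin',len(p2),p2.min(0),p2.max(0))
if len(p2)<9000:
    r=cv2.minAreaRect((p2[:,:2]*1000).astype(np.float32)); print('rect2',r)
    q=p2[p2[:,2]>.052]; print(q.mean(0))
# shaker
H=P[:,:,2]
reg=np.zeros(H.shape,bool); reg[115:225,200:285]=1
h=comp(reg&(H>.100)&(H<.116),(240,155)) ; print('housing',cv2.minAreaRect((P[h][:,:2]*1000).astype(np.float32)),np.median(H[h]))
pl=reg&(H>.044)&(H<.054); print('plinth',cv2.minAreaRect((P[pl][:,:2]*1000).astype(np.float32)))
g=np.zeros(H.shape,bool); g[185:240,205:250]=1; g&=(H>.125); print('gate',g.sum(),H[g].max(),cv2.minAreaRect((P[g][:,:2]*1000).astype(np.float32)))
pg=P[g]
for k in np.argsort(pg[:,0])[::12]: print(np.round(pg[k]*1000).astype(int),end=' ')
for n,I,a in(('t',im,(215,300,310,400)),):pass
a=cv2.resize(im[205:265,320:380,::-1],(360,360),interpolation=cv2.INTER_CUBIC)
bb=cv2.resize(im[170:245,200:290,::-1],(432,360),interpolation=cv2.INTER_CUBIC)
cv2.imwrite('pics/crop.png',np.hstack([a,bb]))
E
```

```text
bench z 0.0003726468678928452
tin n 521 1.1168794446929082
rect ((418.28167724609375, -154.73739624023438), (84.650634765625, 311.63092041015625), 29.26980209350586)
ridge 358 [ 0.47643079 -0.25922151  0.06160556] 67.12588512095775
scene tin 973 [-0.07503662 -0.53698459  0.01219728] [ 0.52209742 -0.21688409  0.57814998]
rect2 ((228.31173706054688, -406.9718017578125), (655.5438842773438, 77.17726135253906), 29.91413688659668)
[ 0.47102889 -0.26591259  0.05986109]
housing ((385.0020751953125, 51.1011962890625), (1252.5245361328125, 2856.37890625), 3.0271830558776855) 0.0011743215607393775
plinth ((663.1702880859375, 80.38719940185547), (240.06082153320312, 189.2801971435547), 2.650296211242676)
gate 552 1.1168794446929082 ((476.6097106933594, 82.42362976074219), (245.86170959472656, 59.96638488769531), 25.82780647277832)
[ 379    2 1117] [471 106 140] [480 104 139] [483  96 139] [485 104 140] [487  76 140] [489  96 139] [491 104 141] [493  69 138] [494  82 141] [497  88 141] [499 102 141] [501 110 141] [503  75 143] [505  91 142] [507  94 143] [510 111 140] [511  84 139] [513  95 140] [516 100 141] [518 112 141] [520  81 140] [522  93 141] [524 107 140] [526 118 142] [528  85 139] [530  85 144] [532 110 140] [535 107 144] [537  83 139] [538 102 139] [541 102 142] [543 114 140] [546 116 143] [547  86 142] [549  94 145] [552 111 141] [554 123 141] [556  89 142] [558  95 142] [560 127 136] [563 101 144] [565 135 138] [568 144 137] [571 150 136] [574 130 139]
```

View pics/crop.png

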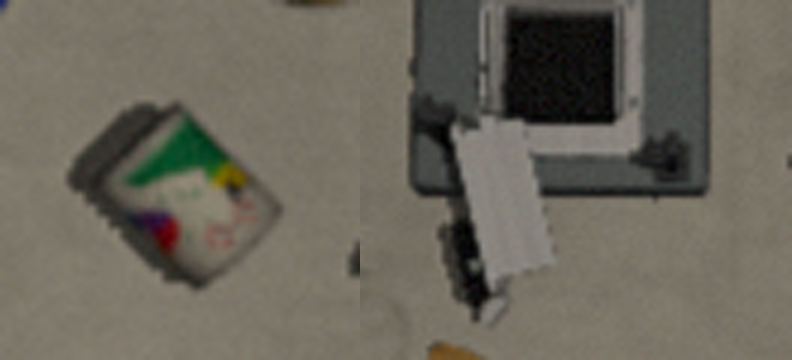

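The crop shows the printed tin alone at about (351,237) in the original image, with its axis running up-left to down-right, plus the open gate with its latch case on the outer left side. I'll refine the fits with the depth holes excluded.

```bash
python3 - <<'E'
from h import *
z=np.load('top.npz');m=env.camera_model('top');d=z['d'];P=pts(d,m);P[d==0]=0;im=z['im']
z2=np.load('scene.npz');m2=env.camera_model('scene');P2=pts(z2['d'],m2);P2[z2['d']==0]=0
def box(Q,x0,x1,y0,y1,z0,z1): 
    q=Q.reshape(-1,3); k=(q[:,0]>x0)&(q[:,0]<x1)&(q[:,1]>y0)&(q[:,1]<y1)&(q[:,2]>z0)&(q[:,2]<z1); return q[k]
R=lambda q:cv2.minAreaRect((q[:,:2]*1000).astype(np.float32))
for n,Q in (('top',P),('scene',P2)):
    t=box(Q,.41,.54,-.33,-.2,.012,.08); print(n,len(t),R(t))
    u=t[t[:,2]>.05]; c=u.mean(0); w=np.linalg.svd((u-c)[:,:2],full_matrices=False)[2][0]; print(' ridge',R(u),c,t[:,2].max(),np.degrees(np.arctan2(w[1],w[0])))
    h=box(Q,.65,.83,-.05,.2,.105,.115); print(' housing',R(h))
    p=box(Q,.52,.72,-.05,.2,.046,.054); print(' plinth',R(p))
    g=box(Q,.43,.60,.04,.15,.132,.150); print(' gate',len(g),R(g))
im2=z2['im'];hs=cv2.cvtColor(im2,cv2.COLOR_RGB2GRAY)
# pocket dark floor
k=(P[:,:,0]>.56)&(P[:,:,0]<.68)&(P[:,:,1]>.02)&(P[:,:,1]<.14)&(im.sum(2)<110)&(P[:,:,2]<.07)
q=P[k]; print('floor',len(q),R(q),np.median(q[:,2]))
# other things near tin
k=(P[:,:,2]>.008)&(P[:,:,0]>.33)&(P[:,:,0]<.7)&(P[:,:,1]>-.45)&(P[:,:,1]<-.02)
n,l,s,c=cv2.connectedComponentsWithStats(k.astype(np.uint8))
for i in range(1,n):
    if s[i,4]>15: a=P[l==i]; print('obj',np.round(a.min(0),3),np.round(a.max(0),3))
E
```

```text
top 520 ((476.80731201171875, -260.8443908691406), (74.19059753417969, 59.1213264465332), 46.21586608886719)
 ridge ((476.61578369140625, -260.91180419921875), (73.65743255615234, 51.55348587036133), 45.78654861450195) [ 0.47590888 -0.2600667   0.05798478] 0.06609317158175099 -134.4897243475455
 housing ((742.6200561523438, 83.8169937133789), (78.56454467773438, 174.03021240234375), 2.142409086227417)
 plinth ((632.914794921875, 78.5767822265625), (178.6385955810547, 189.76698303222656), 2.111006736755371)
 gate 529 ((531.5374755859375, 106.92521667480469), (119.97171783447266, 52.90995788574219), 22.236188888549805)
scene 971 ((476.6375427246094, -263.6358337402344), (75.71377563476562, 61.09092712402344), 45.779537200927734)
 ridge ((476.37567138671875, -263.6379089355469), (75.9638671875, 47.263580322265625), 46.72962951660156) [ 0.47275545 -0.26488174  0.05671278] 0.06217605192834785 -131.60016947574616
 housing ((743.615478515625, 79.93766784667969), (80.99404907226562, 174.88380432128906), 3.5875496864318848)
 plinth ((625.9638671875, 74.43684387207031), (170.34190368652344, 190.53811645507812), 3.9579432010650635)
 gate 274 ((531.0206298828125, 100.55718994140625), (117.36788177490234, 51.26662063598633), 24.537353515625)
floor 504 ((606.2935180664062, 67.36304473876953), (96.79197692871094, 87.96278381347656), 3.530893325805664) 0.056175435064899526
obj [ 0.582 -0.385  0.008] [ 0.684 -0.281  0.029]
obj [ 0.633 -0.22   0.008] [ 0.663 -0.191  0.026]
obj [ 0.531 -0.171  0.021] [ 0.615 -0.08   0.066]
obj [ 0.432 -0.303  0.008] [ 0.522 -0.215  0.066]
obj [ 0.416 -0.442  0.008] [ 0.505 -0.359  0.065]
```

The tin is centred at about (477,-262) mm with its axis at about 46°, lid end up-left. I'll go above the lid end.

Call:
servo_tool --steps '[{"tx":3,"ty":-3.9,"yaw":-6.8,"claw":8.5},{"tx":3,"ty":-3.9,"yaw":-6.8},{"tx":3,"ty":-3.9,"yaw":-6.8},{"tx":3,"ty":-3.9,"yaw":-6.8},{"tx":3,"ty":-3.9,"yaw":-6.8},{"tx":3,"ty":-3.9,"yaw":-6.8},{"tx":3,"ty":-3.9,"yaw":-6.8},{"tx":3,"ty":-3.9,"yaw":-6.8},{"tx":3,"ty":-3.9,"yaw":-6.8},{"tx":1.15,"ty":-4.7,"yaw":-6.8},{"tx":1.15,"ty":-4.7,"yaw":-6.8},{"tx":1.15,"ty":-4.7,"yaw":-6.8},{"tx":1.15,"ty":-4.7,"yaw":-6.8},{"tx":1.15,"ty":-4.7,"yaw":-6.8},{"tx":1.15,"ty":-4.7,"yaw":-6.8},{"tx":1.15,"ty":-4.7,"yaw":-6.8},{"tx":1.15,"ty":-4.7,"yaw":-6.8},{"tx":1.15,"ty":-4.7,"yaw":-5.7},{},{}]' --newtons 20

```text
invalid input at $.steps[0]: expected keys tx, ty, tz, yaw, claw
```

```bash
python3 - <<'E'
from h import *
s=env.observe();print(s['time_s'],s['position'],np.round(s['tool_rot'],3).tolist(),np.round(s['ft_force'],2),s['grip_width'])
im,d,m=grab('wrist');P=pts(d,m);P[d==0]=0
cv2.imwrite('pics/w1.png',im[:,:,::-1])
q=P.reshape(-1,3);k=(q[:,0]>.41)&(q[:,0]<.54)&(q[:,1]>-.33)&(q[:,1]<-.2)&(q[:,2]>.012)&(q[:,2]<.08);t=q[k]
R=lambda q:cv2.minAreaRect((q[:,:2]*1000).astype(np.float32))
print(len(t),R(t)); 
k=t[:,2]>.045;print(R(t[k]),np.median(P[:,:,2]),np.percentile(t[:,2],98))
E
```

```text
0.1 [0.12141818 0.53617115 0.24975235] [[-0.975, 0.221, -0.001], [0.221, 0.975, -0.001], [0.0, -0.001, -1.0]] [-0.54 -0.29 -1.03] 0.08533742293692559
0 ((0.0, 0.0), (0.0, 0.0), 0.0)Traceback (most recent call last):
  File "<stdin>", line 8, in <module>
    return _quantile_unchecked(
        a, q, axis, out, overwrite_input, method, keepdims, weights)
    return _ureduce(a,
                    func=_quantile_ureduce_func,
    ...<5 lines>...
                    overwrite_input=overwrite_input,
                    method=method)
    r = func(a, **kwargs)
    result = _quantile(arr,
                       quantiles=q,
    ...<2 lines>...
                       out=out,
                       weights=wgt)
    slices_having_nans = np.isnan(arr[-1, ...])
                                  ~~~^^^^^^^^^
IndexError: index -1 is out of bounds for axis 0 with size 0
```

View pics/w1.png

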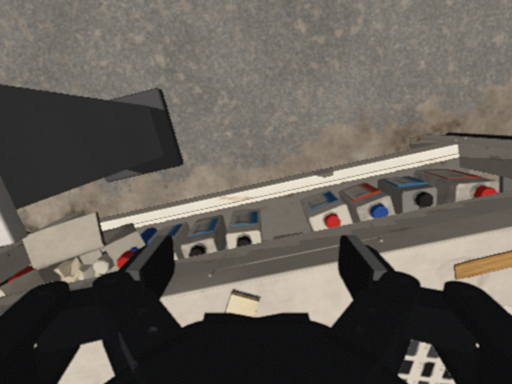

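The call was refused because every row needs all five keys, so nothing moved. That wrist view shows only the cart edge and the two fingers at (140,290) and (370,280).

Call:
servo_tool --steps '[{"tx":3,"ty":-3.9,"tz":0,"yaw":-6.8,"claw":8.5},{"tx":3,"ty":-3.9,"tz":0,"yaw":-6.8,"claw":8.5},{"tx":3,"ty":-3.9,"tz":0,"yaw":-6.8,"claw":8.5},{"tx":3,"ty":-3.9,"tz":0,"yaw":-6.8,"claw":8.5},{"tx":3,"ty":-3.9,"tz":0,"yaw":-6.8,"claw":8.5},{"tx":3,"ty":-3.9,"tz":0,"yaw":-6.8,"claw":8.5},{"tx":3,"ty":-3.9,"tz":0,"yaw":-6.8,"claw":8.5},{"tx":3,"ty":-3.9,"tz":0,"yaw":-6.8,"claw":8.5},{"tx":3,"ty":-3.9,"tz":0,"yaw":-6.8,"claw":8.5},{"tx":1.15,"ty":-4.7,"tz":0,"yaw":-6.8,"claw":8.5},{"tx":1.15,"ty":-4.7,"tz":0,"yaw":-6.8,"claw":8.5},{"tx":1.15,"ty":-4.7,"tz":0,"yaw":-6.8,"claw":8.5},{"tx":1.15,"ty":-4.7,"tz":0,"yaw":-6.8,"claw":8.5},{"tx":1.15,"ty":-4.7,"tz":0,"yaw":-6.8,"claw":8.5},{"tx":1.15,"ty":-4.7,"tz":0,"yaw":-6.8,"claw":8.5},{"tx":1.15,"ty":-4.7,"tz":0,"yaw":-6.8,"claw":8.5},{"tx":1.15,"ty":-4.7,"tz":0,"yaw":-6.8,"claw":8.5},{"tx":1.15,"ty":-4.7,"tz":0,"yaw":-5.7,"claw":8.5},{"tx":0,"ty":0,"tz":0,"yaw":0,"claw":8.5},{"tx":0,"ty":0,"tz":0,"yaw":0,"claw":8.5}]' --newtons 20

```text
time_s: 2.15
position: [0.4948, -0.2383, 0.2496]
tool_rot: [[0.696, 0.718, -0.001], [0.718, -0.696, 0.001], [0.0, -0.002, -1.0]]
ft_force: [0.7, 0.2, -0.7]
grip_width: 0.0845
gripper_force: 0.0
```

```bash
cat >> h.py <<'E'
R=lambda q:cv2.minAreaRect((q[:,:2]*1000).astype(np.float32))
def st():
    s=env.observe();print(round(s['time_s'],2),np.round(s['position'],4),'y',np.round(s['tool_rot'][:,1],3),'zt',np.round(s['tool_rot'][:,2],3),'F',np.round(s['ft_force'],2),round(s['grip_width'],4),round(float(s['gripper_force']),2),'q',np.round(s['q'],1)); return s
def box(Q,x0,x1,y0,y1,z0,z1):
    q=Q.reshape(-1,3); k=(q[:,0]>x0)&(q[:,0]<x1)&(q[:,1]>y0)&(q[:,1]<y1)&(q[:,2]>z0)&(q[:,2]<z1); return q[k]
def cloud(n,save=None):
    im,d,m=grab(n);P=pts(d,m);P[d==0]=0
    if save: cv2.imwrite('pics/'+save,im[:,:,::-1])
    return im,P,m
E
python3 - <<'E'
from h import *
s=st()
im,P,m=cloud('wrist','w2.png')
t=box(P,.41,.54,-.33,-.2,.012,.075)
print(len(t),R(t)); 
u=t[t[:,2]>.045];print(R(u),u.mean(0),np.percentile(t[:,2],98),np.median(box(P,.3,.6,-.4,-.1,-.02,.01)[:,2]))
E
```

```text
2.15 [ 0.4948 -0.2383  0.2496] y [ 0.718 -0.696 -0.002] zt [-0.001  0.001 -1.   ] F [ 0.68  0.16 -0.75] 0.0845 0.0 q [-38.1  21.8  74.5   0.   83.8   6.1]
2905 ((476.8786926269531, -261.8350830078125), (74.49659729003906, 60.22814178466797), 46.695274353027344)
((477.1733093261719, -262.1163024902344), (74.13091278076172, 54.698883056640625), 46.15479278564453) [ 0.47800406 -0.26101675  0.05665506] 0.06179089965611443 -2.1124007478612317e-05
```

Call:
servo_tool --steps '[{"tx":0.3,"ty":-0.2,"tz":-4.5,"yaw":0,"claw":8.5},{"tx":0,"ty":0,"tz":-4.5,"yaw":0,"claw":8.5},{"tx":0,"ty":0,"tz":-4.5,"yaw":0,"claw":8.5},{"tx":0,"ty":0,"tz":-4.5,"yaw":0,"claw":8.5},{"tx":0,"ty":0,"tz":-2.5,"yaw":0,"claw":8.5},{"tx":0,"ty":0,"tz":-1.2,"yaw":0,"claw":8.5},{"tx":0,"ty":0,"tz":0,"yaw":0,"claw":7},{"tx":0,"ty":0,"tz":0,"yaw":0,"claw":6.5},{"tx":0,"ty":0,"tz":0,"yaw":0,"claw":6.0},{"tx":0,"ty":0,"tz":0,"yaw":0,"claw":6.0},{"tx":0,"ty":0,"tz":0,"yaw":0,"claw":6.0}]' --newtons 20

```text
time_s: 3.3
position: [0.4989, -0.2398, 0.0351]
tool_rot: [[0.695, 0.719, 0.003], [0.719, -0.695, -0.002], [0.001, 0.003, -1.0]]
ft_force: [0.4, 3.0, 8.0]
grip_width: 0.0611
gripper_force: 21.8
```

Call:
servo_tool --steps '[{"tx":-0.2,"ty":-0.2,"tz":0.6,"yaw":0,"claw":6.0},{"tx":-0.2,"ty":-0.2,"tz":0.6,"yaw":0,"claw":6.0},{"tx":-0.3,"ty":-0.3,"tz":0.5,"yaw":0,"claw":6.0},{"tx":-0.3,"ty":-0.3,"tz":0.5,"yaw":0,"claw":6.0},{"tx":-0.3,"ty":-0.3,"tz":0.5,"yaw":0,"claw":6.0},{"tx":0,"ty":0,"tz":0,"yaw":0,"claw":6.0},{"tx":0,"ty":0,"tz":0,"yaw":0,"claw":6.0}]' --newtons 20

```text
time_s: 4.0
position: [0.4849, -0.2527, 0.0603]
tool_rot: [[0.696, 0.718, 0.0], [0.718, -0.696, 0.0], [0.0, -0.0, -1.0]]
ft_force: [0.0, 0.0, -2.0]
grip_width: 0.061
gripper_force: 22.4
```

```bash
python3 - <<'E'
from h import *
s=st()
im,P,m=cloud('scene','s2.png'); a=cv2.imread('pics/s2.png')[200:330,240:420]; cv2.imwrite('pics/s2c.png',cv2.resize(a,None,fx=4,fy=4,interpolation=cv2.INTER_CUBIC))
E
```

```text
4.0 [ 0.4849 -0.2527  0.0603] y [ 0.718 -0.696 -0.   ] zt [ 0.  0. -1.] F [ 0.    0.01 -1.95] 0.061 22.35 q [-39.9  33.6  89.7   0.   56.7   4.1]
```

View pics/s2c.png

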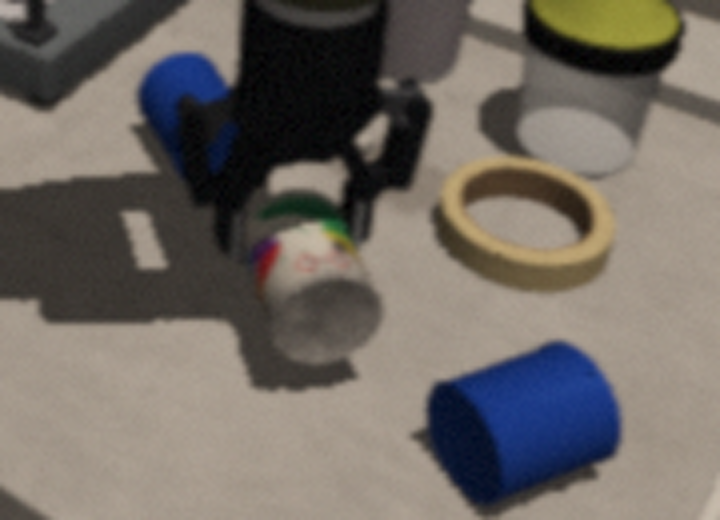

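The tin hangs level and rigid between the fingers, with its bottom at about (325,320) in the crop facing the camera. I'll lower it a little and ease the grip so it can swing about the pads.

Call:
servo_tool --steps '[{"tx":0,"ty":0,"tz":-0.7,"yaw":0,"claw":6.0},{"tx":0,"ty":0,"tz":-0.5,"yaw":0,"claw":6.0},{"tx":0,"ty":0,"tz":0,"yaw":0,"claw":6.1},{"tx":0,"ty":0,"tz":0,"yaw":0,"claw":6.1}]' --newtons 20

```text
time_s: 4.45
position: [0.485, -0.2525, 0.048]
tool_rot: [[0.695, 0.719, -0.001], [0.719, -0.695, 0.0], [-0.0, -0.001, -1.0]]
ft_force: [0.5, 0.9, -1.7]
grip_width: 0.0614
gripper_force: 22.4
```

Call:
servo_tool --steps '[{"tx":0,"ty":0,"tz":0,"yaw":0,"claw":6.14},{"tx":0,"ty":0,"tz":0,"yaw":0,"claw":6.14}]'

```text
time_s: 4.65
position: [0.4851, -0.2526, 0.0485]
tool_rot: [[0.695, 0.719, 0.0], [0.719, -0.695, -0.0], [0.0, 0.0, -1.0]]
ft_force: [0.2, -0.0, -1.5]
grip_width: 0.0616
gripper_force: 13.8
```

```bash
cat >> h.py <<'E'
def tilt():
    im,P,m=cloud('scene'); s=st(); p=s['position']
    # points of the tin seen from scene: near below TCP, bright
    k=(np.linalg.norm(P[:,:,:2]-p[:2],axis=2)<.1)&(P[:,:,2]>.006)&(P[:,:,2]<.12)&(im.max(2)>45)
    n,l,ss,c=cv2.connectedComponentsWithStats(k.astype(np.uint8)); i=1+np.argmax(ss[1:,4]); t=P[l==i]
    a=np.array([.691,.723]); x=(t[:,:2]-p[:2])@a*1000; y=(t[:,:2]-p[:2])@np.array([-a[1],a[0]])*1000; z=t[:,2]*1000
    c=abs(y)<8
    o=np.argsort(x[c]); 
    print('n',len(t)); print('profile x,z',[(int(a),int(b)) for a,b in zip(x[c][o][::4],z[c][o][::4])])
E
python3 -c "
from h import *
tilt()"
```

```text
4.7 [ 0.4851 -0.2527  0.0485] y [ 0.719 -0.695  0.   ] zt [ 0. -0. -1.] F [-0.74 -0.01 -1.78] 0.0612 13.84 q [-39.9  34.6  90.2  -0.   55.1   4.1]
n 1124
profile x,z [(-69, 73), (-69, 69), (-68, 71), (-68, 67), (-68, 46), (-68, 50), (-68, 45), (-68, 55), (-68, 15), (-68, 72), (-67, 62), (-67, 68), (-67, 31), (-67, 24), (-67, 28), (-67, 15), (-67, 50), (-67, 17), (-67, 35), (-67, 36), (-67, 15), (-67, 73), (-67, 12), (-67, 53), (-67, 24), (-67, 38), (-67, 60), (-66, 18), (-66, 72), (-66, 61), (-66, 35), (-66, 14), (-66, 68), (-66, 36), (-66, 17), (-66, 15), (-66, 16), (-65, 17), (-65, 32), (-65, 41), (-63, 72), (-62, 71), (-61, 72), (-59, 74), (-57, 72), (-56, 71), (-54, 72), (-52, 71), (-51, 72), (-49, 72), (-48, 72), (-45, 72), (-44, 74), (-42, 70), (-40, 73), (-39, 70), (-38, 72), (-36, 73), (-34, 73), (-32, 71), (-30, 72), (-29, 73), (-27, 74), (-25, 72), (-22, 71), (-20, 71), (-19, 73), (-16, 74), (-3, 74), (-2, 72), (-1, 74), (1, 75), (3, 73)]
```

Fine opening control lowers the grip force, so I'll continue.

Call:
servo_tool --steps '[{"tx":0,"ty":0,"tz":0,"yaw":0,"claw":6.16},{"tx":0,"ty":0,"tz":0,"yaw":0,"claw":6.17},{"tx":0,"ty":0,"tz":0,"yaw":0,"claw":6.17}]'

```text
time_s: 5.0
position: [0.4851, -0.2526, 0.0485]
tool_rot: [[0.695, 0.719, 0.0], [0.719, -0.695, -0.0], [0.0, 0.0, -1.0]]
ft_force: [0.1, -0.1, -1.0]
grip_width: 0.0618
gripper_force: 5.9
```

```bash
sed -i 's/\[::4\]/[::9]/g' h.py; python3 -c "
from h import *
tilt()"
```

```text
5.05 [ 0.4851 -0.2526  0.0485] y [ 0.719 -0.695  0.   ] zt [ 0. -0. -1.] F [ 0.06 -0.69 -0.25] 0.0618 5.9 q [-39.9  34.6  90.3   0.   55.1   4.1]
n 1098
profile x,z [(-73, 58), (-71, 53), (-70, 53), (-69, 49), (-69, 60), (-67, 42), (-67, 36), (-66, 32), (-65, 29), (-64, 30), (-64, 23), (-63, 59), (-62, 15), (-62, 59), (-61, 8), (-59, 60), (-57, 61), (-54, 63), (-50, 62), (-48, 63), (-44, 64), (-41, 66), (-38, 63), (-35, 66), (-31, 65), (-28, 66), (-25, 69), (-22, 68), (-8, 72), (-5, 73), (0, 72)]
```

Call:
servo_tool --steps '[{"tx":-0.38,"ty":-0.4,"tz":0.55,"yaw":0,"claw":6.17},{"tx":-0.38,"ty":-0.4,"tz":0.55,"yaw":0,"claw":6.17},{"tx":-0.45,"ty":-0.47,"tz":0.45,"yaw":0,"claw":6.17},{"tx":-0.45,"ty":-0.47,"tz":0.45,"yaw":0,"claw":6.17},{"tx":0,"ty":0,"tz":0,"yaw":0,"claw":6.17},{"tx":0,"ty":0,"tz":0,"yaw":0,"claw":6.17}]'

```text
time_s: 5.65
position: [0.4684, -0.2704, 0.0685]
tool_rot: [[0.696, 0.718, 0.001], [0.718, -0.696, -0.001], [-0.0, 0.001, -1.0]]
ft_force: [-0.8, -0.2, -0.5]
grip_width: 0.0618
gripper_force: 6.0
```

```bash
python3 -c "
from h import *
tilt()"
```

```text
5.7 [ 0.4685 -0.2703  0.0684] y [ 0.718 -0.696  0.001] zt [ 0.    -0.001 -1.   ] F [-0.02 -0.16 -0.59] 0.0616 6.06 q [-42.5  32.5  90.3  -0.   57.2   1.6]
n 1134
profile x,z [(-72, 49), (-70, 46), (-68, 48), (-66, 41), (-65, 51), (-63, 50), (-61, 56), (-59, 57), (-57, 57), (-56, 58), (-54, 60), (-53, 62), (-51, 63), (-49, 64), (-48, 63), (-46, 66), (-45, 12), (-43, 69), (-41, 6), (-39, 71), (-37, 72), (-35, 77), (-33, 77), (-30, 78), (-29, 79), (-27, 80), (-25, 81), (-23, 84), (-20, 85), (-18, 87), (-17, 86), (-14, 86), (-11, 89)]
```

Call:
servo_tool --steps '[{"tx":-0.52,"ty":-0.54,"tz":0.35,"yaw":0,"claw":6.17},{"tx":-0.52,"ty":-0.54,"tz":0.35,"yaw":0,"claw":6.17},{"tx":-0.55,"ty":-0.58,"tz":0.15,"yaw":0,"claw":6.17},{"tx":-0.55,"ty":-0.58,"tz":0.15,"yaw":0,"claw":6.17},{"tx":0,"ty":0,"tz":0,"yaw":0,"claw":6.17},{"tx":0,"ty":0,"tz":0,"yaw":0,"claw":6.17}]'

```text
time_s: 6.3
position: [0.4468, -0.2926, 0.0783]
tool_rot: [[0.696, 0.718, -0.0], [0.718, -0.696, 0.0], [0.0, -0.0, -1.0]]
ft_force: [-0.3, 1.3, -1.8]
grip_width: 0.0616
gripper_force: 5.9
```

```bash
python3 -c "
from h import *
tilt()"
```

```text
6.35 [ 0.4469 -0.2923  0.0782] y [ 0.718 -0.696 -0.   ] zt [-0.  0. -1.] F [-0.58  0.17 -2.1 ] 0.0617 5.87 q [-45.9  31.2  90.8   0.   58.1  -1.8]
n 1187
profile x,z [(-69, 46), (-65, 46), (-64, 47), (-62, 48), (-61, 49), (-59, 50), (-57, 56), (-56, 55), (-55, 52), (-54, 60), (-51, 59), (-50, 61), (-49, 64), (-47, 64), (-46, 64), (-44, 66), (-43, 74), (-41, 70), (-39, 73), (-38, 75), (-36, 79), (-35, 76), (-33, 79), (-31, 81), (-30, 84), (-28, 84), (-27, 84), (-25, 89), (-24, 86), (-22, 93), (-21, 89), (-20, 96), (-17, 95)]
```

Call:
servo_tool --steps '[{"tx":0,"ty":0,"tz":0,"yaw":0,"claw":6.18},{"tx":0,"ty":0,"tz":0,"yaw":0,"claw":6.18},{"tx":-0.3,"ty":-0.3,"tz":0,"yaw":0,"claw":6.18},{"tx":-0.3,"ty":-0.3,"tz":0,"yaw":0,"claw":6.18},{"tx":0,"ty":0,"tz":0,"yaw":0,"claw":6.18}]'

```text
time_s: 6.85
position: [0.4407, -0.2989, 0.0785]
tool_rot: [[0.696, 0.718, 0.0], [0.718, -0.696, -0.0], [-0.0, 0.0, -1.0]]
ft_force: [-1.2, -0.6, 0.3]
grip_width: 0.062
gripper_force: 3.5
```

```bash
python3 -c "
from h import *
tilt()"
```

```text
6.9 [ 0.4409 -0.2988  0.0785] y [ 0.718 -0.696  0.   ] zt [ 0. -0. -1.] F [ 0.6  -0.53  0.66] 0.0615 3.46 q [-46.9  31.   91.   -0.   57.9  -2.8]
n 1266
profile x,z [(-55, 25), (-53, 25), (-52, 28), (-51, 29), (-50, 34), (-48, 33), (-48, 35), (-46, 40), (-45, 45), (-44, 42), (-43, 46), (-42, 49), (-42, 52), (-40, 49), (-39, 57), (-38, 57), (-37, 60), (-37, 65), (-35, 69), (-34, 71), (-34, 69), (-33, 71), (-32, 75), (-31, 74), (-30, 76), (-29, 79), (-28, 88), (-28, 86), (-27, 82), (-25, 90), (-20, 88), (-9, 80), (7, 73), (18, 69), (22, 66), (25, 68)]
```

Lean is about 25° from upright. I'll finish the arc and release.

Call:
servo_tool --steps '[{"tx":-0.35,"ty":-0.37,"tz":0,"yaw":0,"claw":6.18},{"tx":-0.35,"ty":-0.37,"tz":-0.1,"yaw":0,"claw":6.18},{"tx":-0.35,"ty":-0.37,"tz":-0.1,"yaw":0,"claw":6.18},{"tx":-0.35,"ty":-0.37,"tz":-0.15,"yaw":0,"claw":6.18},{"tx":-0.35,"ty":-0.37,"tz":-0.2,"yaw":0,"claw":6.18},{"tx":-0.35,"ty":-0.37,"tz":-0.2,"yaw":0,"claw":6.18},{"tx":0,"ty":0,"tz":0,"yaw":0,"claw":6.18}]'

```text
time_s: 7.6
position: [0.4196, -0.3209, 0.0705]
tool_rot: [[0.696, 0.718, -0.0], [0.718, -0.696, 0.001], [0.0, -0.001, -1.0]]
ft_force: [-1.6, -0.1, -1.3]
grip_width: 0.0622
gripper_force: 3.5
```

```bash
python3 -c "
from h import *
tilt()"
```

```text
7.65 [ 0.4197 -0.3207  0.0705] y [ 0.718 -0.696 -0.001] zt [-0.     0.001 -1.   ] F [-0.42  0.46 -1.46] 0.0618 3.45 q [-50.2  31.4  92.2   0.   56.5  -6.1]
n 1244
profile x,z [(-31, 69), (-30, 30), (-30, 67), (-30, 69), (-29, 31), (-29, 22), (-29, 11), (-29, 71), (-29, 14), (-29, 49), (-29, 63), (-29, 71), (-29, 41), (-28, 42), (-28, 36), (-28, 16), (-28, 17), (-28, 12), (-27, 10), (-27, 55), (-26, 34), (-19, 71), (-18, 71), (-14, 68), (-11, 70), (-8, 71), (-4, 68), (-1, 68), (1, 69), (5, 69), (8, 68), (11, 69), (15, 69), (18, 71), (21, 73), (23, 72), (25, 73), (28, 74)]
```

The tin is upright, so I'll let go.

Call:
servo_tool --steps '[{"tx":0,"ty":0,"tz":0,"yaw":0,"claw":6.4},{"tx":0,"ty":0,"tz":0,"yaw":0,"claw":7},{"tx":0,"ty":0,"tz":0,"yaw":0,"claw":8.4},{"tx":0,"ty":0,"tz":0,"yaw":0,"claw":8.4},{"tx":0,"ty":0,"tz":0,"yaw":0,"claw":8.4},{"tx":0,"ty":0,"tz":0,"yaw":0,"claw":8.4},{"tx":0,"ty":0,"tz":4,"yaw":0,"claw":8.4},{"tx":0,"ty":0,"tz":4,"yaw":0,"claw":8.4},{"tx":0,"ty":0,"tz":4,"yaw":0,"claw":8.4},{"tx":0,"ty":0,"tz":0,"yaw":0,"claw":8.4}]'

```text
time_s: 8.65
position: [0.4213, -0.322, 0.1959]
tool_rot: [[0.695, 0.719, 0.006], [0.719, -0.695, -0.008], [-0.001, 0.01, -1.0]]
ft_force: [1.1, -0.7, -0.2]
grip_width: 0.0843
gripper_force: 0.0
```

```bash
python3 - <<'E'
from h import *
tilt(); s=st(); p=s['position']
for n in ('scene','top','wrist'):
    im,P,m=cloud(n); t=box(P,p[0]-.07,p[0]+.07,p[1]-.055,p[1]+.055,.066,.08)
    if len(t)>20: print(n,len(t),cv2.minEnclosingCircle((t[:,:2]*1000).astype(np.float32)),t.mean(0),R(t))
E
```

```text
8.7 [ 0.4206 -0.3212  0.193 ] y [ 0.719 -0.695  0.005] zt [ 0.003 -0.004 -1.   ] F [-1.09 -0.28 -1.22] 0.0842 0.0 q [-50.2  22.5  83.4  -0.   73.9  -6.1]
n 1155
profile x,z [(-32, 72), (-30, 68), (-30, 67), (-29, 40), (-29, 22), (-29, 37), (-29, 21), (-29, 14), (-29, 30), (-28, 53), (-28, 12), (-28, 55), (-28, 44), (-28, 35), (-28, 44), (-28, 31), (-27, 59), (-27, 46), (-27, 29), (-26, 72), (-23, 71), (-18, 69), (-15, 68), (-12, 68), (-9, 71), (-5, 70), (-2, 69), (0, 69), (3, 70), (5, 69), (8, 69), (12, 70), (15, 68), (18, 68), (22, 70), (24, 72), (26, 72), (29, 71)]
8.7 [ 0.4206 -0.3212  0.193 ] y [ 0.719 -0.695  0.005] zt [ 0.003 -0.004 -1.   ] F [-1.09 -0.28 -1.22] 0.0842 0.0 q [-50.2  22.5  83.4  -0.   73.9  -6.1]
scene 581 ((419.7059020996094, -320.29888916015625), 31.78294563293457) [ 0.41822117 -0.32152477  0.07104012] ((419.4012145996094, -320.8205871582031), (61.456565856933594, 60.96480178833008), 18.646236419677734)
top 168 ((422.6824951171875, -314.93768310546875), 29.594289779663086) [ 0.43047717 -0.30745781  0.07229447] ((431.520751953125, -306.5284423828125), (27.69305419921875, 59.14207077026367), 43.68178939819336)
wrist 3485 ((420.1987609863281, -319.2666931152344), 31.028106689453125) [ 0.42078206 -0.31860881  0.07196357] ((420.1757507324219, -319.0513610839844), (61.17815017700195, 61.632423400878906), 75.39920806884766)
```

Step 1 is met: the tin stands at (420,-319.7). I'll look at the shaker from above with the empty wrist to measure it accurately.

Call:
servo_tool --steps '[{"tx":1.5,"ty":4.5,"tz":1.2,"yaw":5.5,"claw":8.4},{"tx":1.5,"ty":4.5,"tz":1.2,"yaw":5.5,"claw":8.4},{"tx":1.5,"ty":4.5,"tz":1.2,"yaw":5.5,"claw":8.4},{"tx":1.5,"ty":4.5,"tz":1.2,"yaw":5.5,"claw":8.4},{"tx":1.5,"ty":4.5,"tz":1.2,"yaw":5.5,"claw":8.4},{"tx":1.5,"ty":4.5,"tz":1.2,"yaw":5.5,"claw":8.4},{"tx":1.5,"ty":4.5,"tz":1.2,"yaw":5.5,"claw":8.4},{"tx":1.5,"ty":4.5,"tz":1.2,"yaw":5.5,"claw":8.4},{"tx":0,"ty":0,"tz":0,"yaw":0,"claw":8.4},{"tx":0,"ty":0,"tz":0,"yaw":0,"claw":8.4}]'

```text
time_s: 9.85
position: [0.5399, 0.0401, 0.2853]
tool_rot: [[-0.0, 1.0, -0.003], [1.0, 0.0, 0.0], [0.0, -0.003, -1.0]]
ft_force: [0.3, -0.0, 1.2]
grip_width: 0.0841
gripper_force: 0.0
```

```bash
python3 - <<'E'
from h import *
st(); im,P,m=cloud('wrist','w3.png'); np.savez('w3',im=im,P=P); print(np.round(m['T'],3).tolist())
h=box(P,.65,.83,-.05,.2,.105,.115); print('housing',len(h),R(h))
p=box(P,.52,.72,-.05,.2,.046,.054); print('plinth',len(p),R(p))
g=box(P,.43,.60,.04,.15,.132,.150); print('gate',len(g),R(g))
k=(P[:,:,0]>.56)&(P[:,:,0]<.68)&(P[:,:,1]>.02)&(P[:,:,1]<.14)&(im.sum(2)<110)&(P[:,:,2]<.07)
q=P[k]; print('floor',len(q),R(q) if len(q) else 0)
l=box(P,.55,.70,0,.15,.078,.09); print('lips',len(l),R(l))
E
```

```text
9.85 [0.5399 0.0401 0.2853] y [ 1.     0.    -0.003] zt [-0.003  0.    -1.   ] F [ 0.28 -0.03  1.21] 0.0841 0.0 q [-8.3 19.7 71.8 -0.  88.7 -8.3]
[[1.0, 0.001, -0.002, 0.54], [0.0, -0.966, -0.257, 0.105], [-0.003, 0.257, -0.966, 0.409], [0.0, 0.0, 0.0, 1.0]]
housing 11153 ((742.976318359375, 82.32134246826172), (79.69355773925781, 174.28712463378906), 2.463254690170288)
plinth 10882 ((634.0264892578125, 77.64958953857422), (179.35464477539062, 188.66647338867188), 2.3231139183044434)
gate 4572 ((534.4014892578125, 104.92610168457031), (122.55724334716797, 53.427921295166016), 25.32284164428711)
floor 2941 ((612.179931640625, 86.46070098876953), (82.08695983886719, 88.71573638916016), 2.589447259902954)
lips 1302 ((613.2180786132812, 73.48977661132812), (142.02357482910156, 104.54644012451172), 84.6982421875)
```

View pics/w3.png

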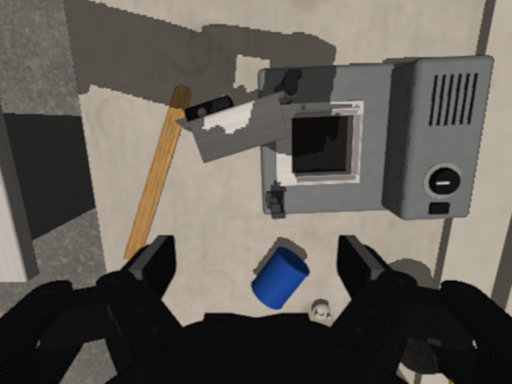

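Empty pocket is at about (618,77) mm with shaker yaw about 2.4°; the gate lies around pixel (240,115). I'll go back and take the tin from above.

Call:
servo_tool --steps '[{"tx":-1.5,"ty":-4.5,"tz":0,"yaw":0,"claw":8.4},{"tx":-1.5,"ty":-4.5,"tz":0,"yaw":0,"claw":8.4},{"tx":-1.5,"ty":-4.5,"tz":0,"yaw":0,"claw":8.4},{"tx":-1.5,"ty":-4.5,"tz":0,"yaw":0,"claw":8.4},{"tx":-1.5,"ty":-4.5,"tz":0,"yaw":0,"claw":8.4},{"tx":-1.5,"ty":-4.5,"tz":0,"yaw":0,"claw":8.4},{"tx":-1.5,"ty":-4.5,"tz":0,"yaw":0,"claw":8.4},{"tx":-1.5,"ty":-4.5,"tz":0,"yaw":0,"claw":8.4},{"tx":0,"ty":0,"tz":-4.5,"yaw":0,"claw":8.4},{"tx":0,"ty":0,"tz":-4.5,"yaw":0,"claw":8.4},{"tx":0,"ty":0,"tz":0,"yaw":0,"claw":8.4},{"tx":0,"ty":0,"tz":0,"yaw":0,"claw":8.4}]'

```text
time_s: 11.1
position: [0.4195, -0.3214, 0.1974]
tool_rot: [[0.003, 1.0, -0.001], [1.0, -0.003, 0.001], [0.001, -0.001, -1.0]]
ft_force: [-0.1, -0.7, 0.3]
grip_width: 0.0843
gripper_force: 0.0
```

```bash
python3 - <<'E'
from h import *
s=st(); p=s['position']; im,P,m=cloud('wrist')
t=box(P,p[0]-.07,p[0]+.07,p[1]-.06,p[1]+.06,.066,.08)
print(len(t),cv2.minEnclosingCircle((t[:,:2]*1000).astype(np.float32)),R(t))
E
```

```text
11.1 [ 0.4195 -0.3214  0.1974] y [ 1.    -0.003 -0.001] zt [-0.001  0.001 -1.   ] F [-0.1  -0.73  0.32] 0.0843 0.0 q [-50.3  22.3  82.9  -0.   74.9 -50.1]
3313 ((419.9852294921875, -319.6394958496094), 31.060651779174805) ((420.06439208984375, -319.3935852050781), (61.108646392822266, 61.224769592285156), 88.45272064208984)
```

Call:
servo_tool --steps '[{"tx":0.05,"ty":0.18,"tz":-4.5,"yaw":0,"claw":8.4},{"tx":0,"ty":0,"tz":-4.5,"yaw":0,"claw":8.4},{"tx":0,"ty":0,"tz":-3,"yaw":0,"claw":8.4},{"tx":0,"ty":0,"tz":-1.5,"yaw":0,"claw":8.4},{"tx":0,"ty":0,"tz":-0.6,"yaw":0,"claw":8.4},{"tx":0,"ty":0,"tz":0,"yaw":0,"claw":7},{"tx":0,"ty":0,"tz":0,"yaw":0,"claw":6.4},{"tx":0,"ty":0,"tz":0,"yaw":0,"claw":6},{"tx":0,"ty":0,"tz":0,"yaw":0,"claw":6},{"tx":0,"ty":0,"tz":0,"yaw":0,"claw":5.8}]' --newtons 35

```text
time_s: 12.15
position: [0.4211, -0.3196, 0.0577]
tool_rot: [[0.001, 1.0, 0.002], [1.0, -0.001, -0.003], [-0.003, 0.002, -1.0]]
ft_force: [-0.3, 0.8, 4.9]
grip_width: 0.0612
gripper_force: 37.5
```

Call:
servo_tool --steps '[{"tx":0,"ty":0,"tz":2,"yaw":0,"claw":5.8},{"tx":0,"ty":0,"tz":4,"yaw":0,"claw":5.8},{"tx":0,"ty":0,"tz":4,"yaw":0,"claw":5.8},{"tx":0,"ty":0,"tz":4,"yaw":0,"claw":5.8},{"tx":0,"ty":0,"tz":4,"yaw":0,"claw":5.8},{"tx":1.8,"ty":3.6,"tz":2,"yaw":7.7,"claw":5.8},{"tx":1.8,"ty":3.6,"tz":0,"yaw":7.7,"claw":5.8},{"tx":1.8,"ty":3.6,"tz":0,"yaw":7.7,"claw":5.8},{"tx":1.8,"ty":3.6,"tz":0,"yaw":7.7,"claw":5.8},{"tx":1.8,"ty":3.6,"tz":0,"yaw":7.7,"claw":5.8},{"tx":1.8,"ty":3.6,"tz":0,"yaw":7.7,"claw":5.8},{"tx":1.8,"ty":3.6,"tz":0,"yaw":7.7,"claw":5.8},{"tx":1.8,"ty":3.6,"tz":0,"yaw":7.7,"claw":5.8},{"tx":1.8,"ty":3.6,"tz":0,"yaw":7.7,"claw":5.8},{"tx":1.8,"ty":3.6,"tz":0,"yaw":7.7,"claw":5.8},{"tx":1.7,"ty":3.7,"tz":0,"yaw":7.7,"claw":5.8},{"tx":0,"ty":0,"tz":0,"yaw":7.7,"claw":5.8},{"tx":0,"ty":0,"tz":0,"yaw":0,"claw":5.8},{"tx":0,"ty":0,"tz":0,"yaw":0,"claw":5.8}]'

```text
time_s: 14.05
position: [0.6173, 0.0778, 0.2565]
tool_rot: [[-0.999, -0.037, 0.001], [-0.037, 0.999, -0.0], [-0.001, -0.0, -1.0]]
ft_force: [-0.4, -0.6, -1.7]
grip_width: 0.0613
gripper_force: 39.3
```

```bash
python3 - <<'E'
from h import *
s=st(); p=s['position']
for n in ('scene','wrist'):
    im,P,m=cloud(n); zt=p[2]-.0577
    t=box(P,p[0]-.07,p[0]+.07,p[1]-.06,p[1]+.06,zt-.02,zt+.08)
    b=P[P[:,:,2]>zt-.02]
    if n=='scene':
        t=box(P,p[0]-.05,p[0]+.05,p[1]-.04,p[1]+.04,zt-.02,zt+.05)
        x=t[:,0]*1000;y=t[:,1]*1000
        print('tin seen',len(t),t.min(0),t.max(0))
        f=t[(t[:,2]>zt+.005)&(t[:,2]<zt+.045)]
        # cylinder fit r=31
        from scipy.optimize import least_squares
        for lo,hi in((.004,.02),(.02,.045)):
            g=t[(t[:,2]>zt+lo)&(t[:,2]<zt+hi)][:,:2]
            r=least_squares(lambda c:np.hypot(g[:,0]-c[0],g[:,1]-c[1])-.031,p[:2],loss='soft_l1',f_scale=.002);print(lo,len(g),r.x)
# gate angle from saved wrist cloud, shaker frame
P=np.load('w3.npz')['P']; g=box(P,.44,.60,.03,.15,.134,.150)[:,:2]*1000-[618,77]
a=np.radians(2.4); g=g@np.array([[np.cos(a),-np.sin(a)],[np.sin(a),np.cos(a)]])
for t in np.arange(1.1,1.8,.05):
    w=g-[-45,58]; al=w@[-np.sin(t),-np.cos(t)]; of=w@[-np.cos(t),np.sin(t)]
    k=(al>15)&(al<95); print(round(t,2),np.round(np.percentile(of[k],[1,5,50,95,99]),1))
E
```

```text
14.05 [0.6173 0.0778 0.2565] y [-0.037  0.999 -0.   ] zt [ 0.001 -0.    -1.   ] F [-0.43 -0.6  -1.74] 0.0613 39.3 q [ -3.7  29.   61.3  -0.   89.7 -95.8]
tin seen 365 [0.58527912 0.03843837 0.19792115] [0.63633354 0.11169713 0.24878968]
0.004 113 [0.61938666 0.0775091 ]
0.02 175 [0.61933165 0.07740955]
1.1 [-32.2 -27.6  -6.4  14.3  18.8]
1.15 [-33.7 -29.7  -9.2  10.5  14.5]
1.2 [-35.  -31.7 -12.    6.8  10.2]
1.25 [-36.5 -34.1 -14.7   3.6   6.1]
1.3 [-38.5 -36.7 -17.5   0.8   2.5]
1.35 [-41.6 -39.5 -20.2  -1.9   0.1]
1.4 [-45.6 -42.5 -22.9  -4.4  -1.5]
1.45 [-49.8 -45.9 -25.8  -6.5  -2.9]
1.5 [-53.8 -49.4 -28.5  -8.3  -4.1]
1.55 [-57.9 -52.9 -31.2 -10.   -5.4]
1.6 [-62.1 -56.5 -33.9 -11.6  -6.3]
1.65 [-65.8 -60.  -36.6 -13.3  -7.4]
1.7 [-69.3 -63.4 -39.4 -14.8  -8.8]
1.75 [-72.9 -66.7 -42.4 -16.3  -9.8]
```

Call:
servo_tool --steps '[{"tx":0.05,"ty":-0.05,"tz":-3,"yaw":0,"claw":5.8},{"tx":0,"ty":0,"tz":-3.5,"yaw":0,"claw":5.8},{"tx":0,"ty":0,"tz":-3,"yaw":0,"claw":5.8},{"tx":0,"ty":0,"tz":-2,"yaw":0,"claw":5.8},{"tx":0,"ty":0,"tz":-1.2,"yaw":0,"claw":5.8},{"tx":0,"ty":0,"tz":-0.8,"yaw":0,"claw":5.8},{"tx":0,"ty":0,"tz":-0.5,"yaw":0,"claw":5.8},{"tx":0,"ty":0,"tz":-0.2,"yaw":0,"claw":5.8},{"tx":0,"ty":0,"tz":0,"yaw":0,"claw":5.8}]'

```text
time_s: 15.05
position: [0.6182, 0.0776, 0.1143]
tool_rot: [[-0.999, -0.04, 0.001], [-0.04, 0.999, -0.0], [-0.001, -0.0, -1.0]]
ft_force: [0.1, -0.4, -2.2]
grip_width: 0.0614
gripper_force: 39.4
```

Call:
servo_tool --steps '[{"tx":0,"ty":0,"tz":-0.1,"yaw":0,"claw":5.8},{"tx":0,"ty":0,"tz":-0.1,"yaw":0,"claw":5.8},{"tx":0,"ty":0,"tz":0,"yaw":0,"claw":5.8}]'

```text
time_s: 15.35
position: [0.6184, 0.0777, 0.1138]
tool_rot: [[-0.999, -0.041, 0.003], [-0.041, 0.999, -0.0], [-0.003, -0.0, -1.0]]
ft_force: [-3.1, -1.0, 8.0]
grip_width: 0.0609
gripper_force: 40.4
```

Contact with the floor shows as +8 N. I'll open slowly and rise.

Call:
servo_tool --steps '[{"tx":0,"ty":0,"tz":0.1,"yaw":0,"claw":6.1},{"tx":0,"ty":0,"tz":0,"yaw":0,"claw":6.3},{"tx":0,"ty":0,"tz":0,"yaw":0,"claw":7},{"tx":0,"ty":0,"tz":0,"yaw":0,"claw":7.6},{"tx":0,"ty":0,"tz":0,"yaw":0,"claw":7.6},{"tx":0,"ty":0,"tz":0,"yaw":0,"claw":7.6},{"tx":0,"ty":0,"tz":3,"yaw":0,"claw":7.6},{"tx":0,"ty":0,"tz":4,"yaw":0,"claw":7.6},{"tx":0,"ty":0,"tz":4,"yaw":0,"claw":7.6},{"tx":0,"ty":0,"tz":4,"yaw":0,"claw":7.6},{"tx":0,"ty":0,"tz":0,"yaw":0,"claw":7.6},{"tx":0,"ty":0,"tz":0,"yaw":0,"claw":7.6}]'

```text
time_s: 16.55
position: [0.618, 0.0777, 0.2632]
tool_rot: [[-0.999, -0.041, 0.001], [-0.041, 0.999, -0.0], [-0.001, -0.0, -1.0]]
ft_force: [-0.3, 0.5, -0.7]
grip_width: 0.0759
gripper_force: 0.0
```

```bash
python3 - <<'E'
from h import *
st()
for n in ('top','scene','wrist'):
    im,P,m=cloud(n); t=box(P,.585,.655,.04,.115,.115,.139)
    if len(t)>20: print(n,len(t),cv2.minEnclosingCircle((t[:,:2]*1000).astype(np.float32)),np.percentile(t[:,2],[5,50,95]))
    g=box(P,.44,.60,.03,.15,.134,.150)[:,:2]*1000-[618,77]
    a=np.radians(2.4); g=g@np.array([[np.cos(a),-np.sin(a)],[np.sin(a),np.cos(a)]])
    for t in (1.2,1.3,1.4):
        w=g-[-45,58]; al=w@[-np.sin(t),-np.cos(t)]; of=w@[-np.cos(t),np.sin(t)]; k=(al>15)&(al<95)
        if k.sum()>20: print(t,np.round(np.percentile(of[k],[1,5,50,95,99]),1))
E
```

```text
16.55 [0.618  0.0777 0.2632] y [-0.041  0.999 -0.   ] zt [ 0.001 -0.    -1.   ] F [-0.27  0.46 -0.66] 0.0759 0.0 q [ -3.7  28.9  60.4  -0.   90.6 -96. ]
top 69 ((638.1041259765625, 88.50992584228516), 19.97252082824707) [0.12526673 0.12802872 0.13199223]
scene 227 ((617.9814453125, 75.96026611328125), 31.604345321655273) [0.11740567 0.12658059 0.12965404]
1.2 [-38.7 -35.1 -16.2   4.6   8.6]
1.3 [-41.1 -40.3 -21.7  -1.3   0.7]
1.4 [-48.2 -45.7 -27.8  -7.   -4.6]
wrist 3101 ((618.8364868164062, 77.42680358886719), 31.039653778076172) [0.12606894 0.1277959  0.13022892]
1.2 [-35.6 -32.2 -12.8   6.4   9.6]
1.3 [-39.1 -37.4 -18.5   0.1   1.9]
1.4 [-46.4 -43.5 -24.3  -5.3  -2.3]
```

The tin stands in the pocket at (619,77), upright. Next I'll work out the gate push path with the fingers closed.

```bash
python3 - <<'E'
import numpy as np
a=np.radians(2.4)
def W(t,off,r=80):
    s=np.array([-45,58])+r*np.array([-np.sin(t),-np.cos(t)])+off*np.array([-np.cos(t),np.sin(t)])
    return np.array([618+np.cos(a)*s[0]-np.sin(a)*s[1],77+np.sin(a)*s[0]+np.cos(a)*s[1]])
p=W(1.3,54);print('start',p, 'from cur',p-[618,77.7])
q=W(1.3,31);print('touch',q,q-p)
prev=q
for t in np.r_[np.arange(1.2,-.01,-.1)]:
    n=W(t,29); print(round(t,1),np.round((n-prev)/10,2),np.round(n,1)); prev=n
E
```

```text
start [477.87863526 159.83722429] from cur [-140.12136474   82.13722429]
touch [484.95375302 137.95246456] [  7.07511776 -21.88475974]
1.2 [ 0.07 -1.04] [485.7 127.5]
1.1 [ 0.1  -0.84] [486.7 119.1]
1.0 [ 0.18 -0.83] [488.5 110.8]
0.9 [ 0.26 -0.81] [491.1 102.7]
0.8 [ 0.34 -0.78] [494.5  94.9]
0.7 [ 0.42 -0.74] [498.7  87.5]
0.6 [ 0.49 -0.69] [503.6  80.6]
0.5 [ 0.56 -0.64] [509.2  74.1]
0.4 [ 0.62 -0.58] [515.4  68.3]
0.3 [ 0.67 -0.52] [522.2  63.1]
0.2 [ 0.72 -0.45] [529.4  58.6]
0.1 [ 0.76 -0.37] [537.   54.9]
-0.0 [ 0.8 -0.3] [545.   51.9]
```

Call:
servo_tool --steps '[{"tx":-2.8,"ty":1.6,"tz":0,"yaw":-8.3,"claw":3},{"tx":-2.8,"ty":1.6,"tz":0,"yaw":-8.3,"claw":0},{"tx":-2.8,"ty":1.6,"tz":0,"yaw":-8.3,"claw":0},{"tx":-2.8,"ty":1.6,"tz":0,"yaw":-8.3,"claw":0},{"tx":-2.8,"ty":1.6,"tz":0,"yaw":-8.3,"claw":0},{"tx":0,"ty":0.2,"tz":0,"yaw":-8.3,"claw":0},{"tx":0,"ty":0,"tz":0,"yaw":-8.3,"claw":0},{"tx":0,"ty":0,"tz":0,"yaw":-8.3,"claw":0},{"tx":0,"ty":0,"tz":0,"yaw":-8.3,"claw":0},{"tx":0,"ty":0,"tz":0,"yaw":0,"claw":0}]'

```text
time_s: 17.7
position: [0.4777, 0.1597, 0.2618]
tool_rot: [[-0.302, 0.953, -0.002], [0.953, 0.302, -0.0], [0.0, -0.002, -1.0]]
ft_force: [-0.9, -0.2, -0.4]
grip_width: 0.0002
gripper_force: 0.0
```

Call:
servo_tool --steps '[{"tx":0,"ty":0,"tz":-4,"yaw":0,"claw":0},{"tx":0,"ty":0,"tz":-4,"yaw":0,"claw":0},{"tx":0,"ty":0,"tz":-4,"yaw":0,"claw":0},{"tx":0,"ty":0,"tz":-3.4,"yaw":0,"claw":0},{"tx":0.35,"ty":-1.1,"tz":0,"yaw":0,"claw":0},{"tx":0.35,"ty":-1.1,"tz":0,"yaw":0,"claw":0},{"tx":0.07,"ty":-0.5,"tz":0,"yaw":2,"claw":0},{"tx":0.07,"ty":-0.5,"tz":0,"yaw":3.7,"claw":0},{"tx":0.1,"ty":-0.84,"tz":0,"yaw":5.7,"claw":0},{"tx":0.18,"ty":-0.83,"tz":0,"yaw":5.7,"claw":0}]'

```text
time_s: 18.7
position: [0.4904, 0.1099, 0.111]
tool_rot: [[-0.574, 0.819, 0.004], [0.819, 0.574, 0.0], [-0.002, 0.003, -1.0]]
ft_force: [-0.2, 0.5, 0.3]
grip_width: -0.0006
gripper_force: 0.3
```

```bash
cat > g.py <<'E'
from h import *
def gate():
    st(); a=np.radians(2.4)
    im,P,m=cloud('top')
    g=box(P,.44,.66,-.02,.16,.134,.147)[:,:2]*1000-[618,77]
    g=g@np.array([[np.cos(a),-np.sin(a)],[np.sin(a),np.cos(a)]]); w=g-[-45,58]
    for t in np.arange(0,1.4,.1):
        al=w@[-np.sin(t),-np.cos(t)]; of=w@[-np.cos(t),np.sin(t)]; k=(al>15)&(al<105)&(of>-40)&(of<3); print(round(t,1),k.sum(),end='; ')
E
python3 -c "
from g import *
gate()"
```

```text
18.7 [0.4904 0.1099 0.111 ] y [0.819 0.574 0.003] zt [ 0.004  0.    -1.   ] F [-0.22  0.47  0.26] -0.0006 0.34 q [ -0.9  25.9  93.9   0.   60.  -35.9]
0.0 13; 0.1 13; 0.2 13; 0.3 13; 0.4 13; 0.5 13; 0.6 16; 0.7 22; 0.8 22; 0.9 21; 1.0 15; 1.1 3; 1.2 1; 1.3 0;
```

Call:
servo_tool --steps '[{"tx":0.26,"ty":-0.81,"tz":0,"yaw":5.7,"claw":0},{"tx":0.34,"ty":-0.78,"tz":0,"yaw":5.7,"claw":0},{"tx":0.42,"ty":-0.74,"tz":0,"yaw":5.7,"claw":0},{"tx":0.49,"ty":-0.69,"tz":0,"yaw":5.7,"claw":0},{"tx":0.56,"ty":-0.64,"tz":0,"yaw":5.7,"claw":0},{"tx":0.62,"ty":-0.58,"tz":0,"yaw":5.7,"claw":0},{"tx":0.67,"ty":-0.52,"tz":0,"yaw":5.7,"claw":0},{"tx":0.72,"ty":-0.45,"tz":0,"yaw":5.7,"claw":0},{"tx":0,"ty":0,"tz":0,"yaw":0,"claw":0}]'

```text
time_s: 19.65
position: [0.5315, 0.0578, 0.1105]
tool_rot: [[-0.986, 0.169, 0.004], [0.169, 0.986, -0.001], [-0.004, 0.0, -1.0]]
ft_force: [-0.4, 0.7, -0.3]
grip_width: -0.0001
gripper_force: 0.0
```

Call:
servo_tool --steps '[{"tx":0.38,"ty":-0.19,"tz":0,"yaw":2.8,"claw":0},{"tx":0.38,"ty":-0.18,"tz":0,"yaw":2.8,"claw":0},{"tx":0.4,"ty":-0.15,"tz":0,"yaw":2.8,"claw":0},{"tx":0,"ty":0,"tz":0,"yaw":0,"claw":0}]'

```text
time_s: 20.05
position: [0.5408, 0.0535, 0.1099]
tool_rot: [[-1.0, 0.024, -0.001], [0.024, 1.0, -0.0], [0.001, -0.0, -1.0]]
ft_force: [-4.9, -0.3, 3.4]
grip_width: -0.0002
gripper_force: 2.4
```

Latch is engaging (-5 N). I'll keep pushing +x, in shaker direction.

Call:
servo_tool --steps '[{"tx":0.3,"ty":0,"tz":0,"yaw":0,"claw":0},{"tx":0.3,"ty":0,"tz":0,"yaw":0,"claw":0},{"tx":0.2,"ty":0,"tz":0,"yaw":0,"claw":0},{"tx":0,"ty":0,"tz":0,"yaw":0,"claw":0}]'

```text
time_s: 20.45
position: [0.5463, 0.0536, 0.1097]
tool_rot: [[-1.0, 0.024, -0.008], [0.024, 1.0, -0.001], [0.008, -0.001, -1.0]]
ft_force: [-19.4, -3.7, 13.9]
grip_width: -0.0
gripper_force: 9.7
```

Call:
servo_tool --steps '[{"tx":0.15,"ty":0,"tz":0,"yaw":0,"claw":0},{"tx":0,"ty":0,"tz":0,"yaw":0,"claw":0}]'

```text
time_s: 20.65
position: [0.5464, 0.0536, 0.1097]
tool_rot: [[-1.0, 0.024, -0.011], [0.024, 1.0, -0.001], [0.011, -0.001, -1.0]]
ft_force: [-26.2, -3.9, 18.3]
grip_width: -0.0004
gripper_force: 13.1
```

Call:
servo_tool --steps '[{"tx":-1.5,"ty":0,"tz":0,"yaw":0,"claw":0},{"tx":-3.5,"ty":0,"tz":0,"yaw":0,"claw":0},{"tx":-4,"ty":0,"tz":2,"yaw":0,"claw":0},{"tx":-4,"ty":-4,"tz":4,"yaw":0,"claw":0},{"tx":0,"ty":-5,"tz":4,"yaw":0,"claw":0},{"tx":0,"ty":-5,"tz":4,"yaw":0,"claw":0},{"tx":0,"ty":-5,"tz":0,"yaw":0,"claw":0},{"tx":0,"ty":0,"tz":0,"yaw":0,"claw":0},{"tx":0,"ty":0,"tz":0,"yaw":0,"claw":0}]'

```text
time_s: 21.55
position: [0.4322, -0.1041, 0.2207]
tool_rot: [[-1.0, 0.026, 0.001], [0.026, 1.0, -0.0], [-0.001, -0.0, -1.0]]
ft_force: [0.3, 0.8, -0.1]
grip_width: 0.0002
gripper_force: 0.0
```

```bash
python3 - <<'E'
from h import *
st(); a=np.radians(2.4)
for n in('top','scene'):
    im,P,m=cloud(n,n+'5.png')
    g=box(P,.5,.63,-.02,.16,.132,.147)[:,:2]*1000-[618,77]
    g=g@np.array([[np.cos(a),-np.sin(a)],[np.sin(a),np.cos(a)]]); k=(g[:,1]<45)&(g[:,1]>-40); print(n,k.sum(),R(g[k]/1000))
t=cv2.imread('pics/top5.png')[120:220,190:300]; s=cv2.imread('pics/scene5.png')[140:240,180:310]
f=lambda x,h:cv2.resize(x,(int(x.shape[1]*h/x.shape[0]),h),interpolation=cv2.INTER_CUBIC)
cv2.imwrite('pics/end.png',np.hstack([f(t,320),f(s,320)]))
E
```

```text
21.55 [ 0.4322 -0.1041  0.2207] y [ 0.026  1.    -0.   ] zt [ 0.001 -0.    -1.   ] F [ 0.26  0.82 -0.14] 0.0002 0.0 q [ -28.9   12.8   93.     0.    74.1 -117.4]
top 452 ((-25.723791122436523, 3.2076759338378906), (57.753379821777344, 81.7929916381836), 1.2061907052993774)
scene 115 ((-42.38962936401367, 13.018817901611328), (85.07959747314453, 35.40861129760742), 62.6070556640625)
```

View pics/end.png

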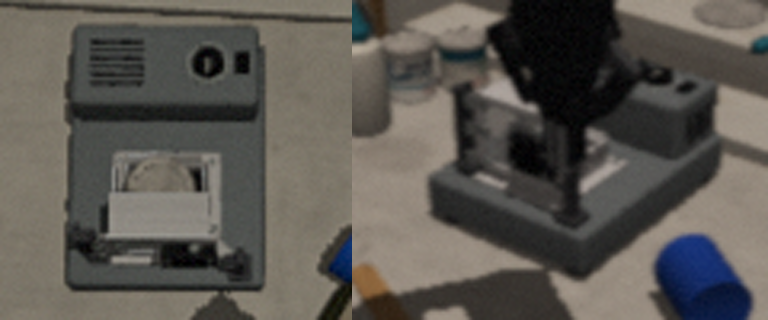

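The final picture shows the gate shut across the front, at (160,215) in the left view, with the flange over the standing tin. The push stopped hard at the predicted shut position, so I'm handing in.

```bash
python3 -c "
from rig import env
print(env.close_job())"
```

```text
the job is handed in; nothing more can be done
None
```

I stood the tin up on the bench, let go, re-gripped it from above, set it in the shaker pocket and pushed the gate shut to its stop, then handed the job in at about 21.6 s; the latch bolt itself was not measured, and no verdict came back.

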